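# One dry stroke of a rotary microtome, handwheel caught at the top and braked

## Robot

A 6-joint arm with a two-finger parallel gripper is mounted at the origin on the work surface. World frame = base frame: x ahead of the robot, y to its left, z up, the work surface at z = 0. Lengths are in m, angles in rad, forces in N, time in s.
With the tool pointing down it reaches from about 0.25 to 0.775 m from the base axis. Payload 4 kg.
Tool frame: the origin (TCP) lies at the very end of the fingers, on their centre line; the grasp point (between the pads) lies hold_point_z behind it (hold_point_z is the distance from the TCP to the grasp point, in m); z points along the fingers, y is the direction in which the jaws open and shut (so a half turn about z gives the same grasp; the last joint's range is limited). The gripper opens to 94 mm and grips with 3 to 60 N. Pads are 16 mm wide; open, the fingers measure 119 mm over their backs; the gripper's body (75 mm by 177 mm) begins 78 mm behind the grasp point.
Start: joints at [0.999, 0.087, 1.371, -0, 1.684, -0.103], TCP at [0.249, 0.491, 0.206] pointing down, gripper open.
Joint ranges: [-3.1, 3.1], [-0.76, 2.03], [0.27, 2.55], [-1.08, 4.22], [0.17, 2.65], [-2.57, 2.57]. Speed limits (rad/s): [2.79, 2.79, 3.14, 3.14, 3.14, 3.14].

## Interface

Orientations are given as [roll, pitch, yaw] about the fixed x, y, z axes, in that order (R = Rz(yaw) Ry(pitch) Rx(roll)).
In Python, from bench import * gives the robot as it stands.
- The arm moves only by the tool step_arm, never from a script. Its argument "increments" is text: rows parted by semicolons, each of 6 numbers parted by spaces: the shift along the tool's x, y, z in cm, then the turn, a rotation vector about the tool's x, y, z in rad. A call has 1 to 5 rows; each row shifts and turns the commanded pose from where the row before left it, along the tool's axes as they then stand; what a row does not reach is not made up. A row lasts 1/10 s, in which the tool goes at most 50 mm and 8.59 degrees, less where a joint would pass 70% of its speed; a pose out of reach is approached as far as the arm can. A call is refused whole if a number of a shift passes 5 or a number of a turn 0.15, either way. A call with a gripper value outside its range is refused whole. "claw" is the gripper's target within -1 to 1 (shut at 1, half-way at 0, fully open at -1), set as the call begins (left out, the last holds). The fingers move at their own pace and stop on an object; the grip force is fixed at half the most. Time passes only in rows, so rows that do not move let the fingers close. It gives the time, the measured TCP pose, the force and the opening at its end, in the units of the state.
- get_obs(): the state, without advancing time (a new reading comes with each control period).
- snapshot(name): name is "scene" or "side" or "wrist"; returns the picture (420x560x3 uint8, red, green, blue); there is no depth.
- calibration(name): a dict with "camera_matrix" (3x3 intrinsics, pixels), "eye" and "orientation" of the camera in the world; the wrist camera has in their place "tool_from_camera" (4x4, takes a point from camera to tool coordinates, whose origin is the TCP and whose axes are the flange's). Camera axes: x right, y up, looking along -z (the intrinsics and any distortion apply to the point x, -y, -z); pixel columns grow to the right and rows downward; lengths in m; the calibration is good to about 2 mm. The wrist camera is an equidistant fisheye: a pixel r from the principal point sees the ray r / f radians off the axis. A picture is of the moment at which its call begins: read the wrist's pose just before it. calibration takes no time and is no camera call.
- close_job(): hands the job in, once; it reports no verdict.
The state is a dict: "time": time; "joint_positions": joint angles; "qvel": joint speeds; "joint_torque": joint torques, N m; "tool_pos": TCP position; "ee_rot": TCP orientation; "wrist_force": force on the tool from outside, world axes, zero at the start; "wrist_torque": the same for the moment, N m; "width": finger opening in m.
Only numpy, scipy, OpenCV 4.12 (cv2) and the standard library are available. Lean on these libraries where they do the work, as an engineer would, in place of code of your own. Each camera call takes 0.05 s, during which the arm holds its last target. There are 200 camera calls.

## Task

The microtome's blade holder is off for cleaning. Give the machine one dry stroke: release the handwheel brake, turn the handwheel one turn clockwise (as seen from the wheel's side) so the specimen head goes down and comes up again, until the spring catch drops into the rim near the top. Feel for it, bring the wheel firmly up against the caught plunger, but do not force it. Then put the brake fully on and let go, leaving everything else where it is.

Things in the scene. Friction and masses are not known exactly. Their poses are not given: they have to be found in the camera images.
- microtome: white and dark rotary microtome, base plate 440 x 320 mm, 35 mm high, fixed to the table. Origin: centre of its underside. Its x axis points from the front (robot side) to the back, y to its left, z up. The housing, 262 mm high, spans x -55 to 205 mm and y -165 to 150 mm; the handwheel is on its right (-y) side, the brake lever in front of the wheel. Turned by up to 0.12 rad.
- hub (a point): centre of the outer face of the handwheel's hub, on the wheel's axis. The axis is level, along the microtome's y, 165 mm above the table. The wheel is a dark disc with a steel rim, 140 mm across and 18 mm thick; this point is 8 mm outside (-y of) the wheel's outer face.
- handle (a point): middle of the handwheel's handle: black round sleeve, 24 mm across, 76 mm long, lying along the microtome's y and spinning freely on its spindle, so it can be held in one unchanging grip all the way round. The point circles the wheel's axis at 55 mm radius, 39 mm further out (-y) than hub and 47 mm outside the wheel's outer face, at heights from 110 to 220 mm.
- wheel (a joint): turn of the handwheel, rad: 0 with the handle straight above the hub, growing clockwise as seen from outside (handle: top, back, down, front, up); it keeps counting, so one full turn ends near 6.28. It starts 0.33 to 0.6 past 0, freed from the catch. With the brake off it needs 0 to 7 N at the handle (friction and the head's weight) and stays where it is left; with the brake on some 20 N more.
- head (a joint): how far the specimen head (dark clamp with a blue cassette, on the front of the housing) has come down its vertical slide, in m: about 0 at the top, 0.060 at the bottom of the stroke. It is driven by the handwheel: highest with the handle up, lowest with the handle down.
- catch (a joint): spring catch behind the wheel (plunger in an aluminium block, red pull knob), m: 0.007 riding on the rim, under 0.001 once it has dropped by itself into the rim's one notch; it then blocks the wheel both ways, 1.2 mm play each way at the handle. Set by hand, it drops in anywhere within 0.17 rad of 6.28: feel for it. Firmly up against it is 13 to 24 N at the handle. Above 0.1 m/s it may miss.
- brake (a joint): brake lever on the right front of the base, rad: 0 fully on (leaning 0.25 rad inwards, to the microtome's +y), 1.0 fully off (leaning 0.75 rad outwards, to -y). It swings about a level axis along the microtome's x between two stops, stays where it is left and takes about 5 N at the knob. It starts on or nearly on.
- brake_knob (a point): centre of the red ball knob, 25 mm across, on the end of the brake lever; 75 mm from the lever's pivot, which lies 40 mm above the table, 130 mm in front (-x) of and 215 mm to the right (-y) of the microtome's origin.
- cassettes: stack of three coloured embedding cassettes, 30 x 42 x 18 mm, lying in the tray on top of the housing. Origin: centre of its underside. Not to be disturbed.
- tweezer_case: clear flat tweezer case, 130 x 26 x 14 mm, lying in the tray on top of the housing. Origin: centre of its underside. Not to be disturbed.
- blade_holder: the removed blade holder, a dark block with a steel clamp bar, 85 x 130 x 52 mm, on the table to the left of the microtome. Origin: centre of its underside. Not to be disturbed.
- slide_box: blue slide box, 100 x 80 x 32 mm, lying on the table outside the handwheel. Origin: centre of its underside. Not to be disturbed.
- oil_bottle: small amber immersion-oil bottle, 32 mm across, 62 mm tall. Origin: centre of its underside. Not to be disturbed.
- objective_can: black objective can, 42 mm across, 68 mm tall. Origin: centre of its underside. Not to be disturbed.
- petri_dish: clear closed dish, 88 mm across, 15 mm tall. Origin: centre of its underside. Not to be disturbed.

How it is judged:
On the way, in this order (a step that is already met when the one before it is completed fails the run):
1. the brake is released (lever beyond 0.85 rad) before the wheel is turned (value of joint brake above 0.85 rad and value of joint wheel below 1 rad), for 0.2 s.
2. with the brake off, the wheel takes the specimen head down to the bottom of its stroke (value of joint head above 0.055 m and value of joint brake above 0.7 rad and value of joint wheel above 2.6 rad).
3. the turn is completed, the catch has dropped into the notch and the wheel is brought firmly up against it (at least 6 N between them) (contact force between catch and wheel above 6 N and value of joint catch below 0.002 m and value of joint wheel between 6 and 6.55 rad), for 0.2 s.
At the end, for the whole second after the job is handed in: The wheel has made its one turn and stands caught (catch dropped in to below 2 mm, wheel at 6.0 to 6.55 rad), the head is within 5 mm of its top, the brake lever is on (below 0.2 rad) and the wheel is at rest (value of joint catch below 0.002 m and value of joint wheel between 6 and 6.55 rad and value of joint head below 0.005 m and value of joint brake below 0.2 rad and velocity of joint wheel between -0.05 and 0.05 rad/s); the robot touches nothing.
It fails at once if the wheel is forced against its catch (more than 18 N between them) (contact force between catch and wheel above 18 N).
It fails at once if the wheel is turned backwards from where it stood (value of joint wheel below 0.2 rad).
It fails at once if the wheel is forced past its catch into a second turn (value of joint wheel above 6.55 rad).
It fails at once if a bystander is disturbed (moved by more than 15 mm) (distance of any of cassettes, tweezer_case, blade_holder, slide_box, oil_bottle, objective_can, petri_dish from where it was at the start of the episode above 0.015 m).
It also fails if it takes over 72 s, if anything falls off the work surface, if the arm or the gripper's body presses on something with over 40 N, if the wrist force passes 120 N, or if a joint passes its speed limit or range.

## Working session

There is one attempt and no reset: what is moved stays moved. The work goes in short steps, Python scripts to look and compute and a tool call to move; the robot and the scene stay as the last step left them, time stands still between calls to the robot, and variables do not carry over. Pictures are saved under pics/ and viewed, about 8 in all and at most 12, crops included, and the job is handed in when it is done.

Besides the shell and the picture viewer there is one more tool, called after "Call:" as name(argument=value, ...), one argument or row to a line, values as JSON. step_arm: Moves the arm, as the interface text tells. Its arguments: {"type":"object","properties":{"increments":{"type":"string"},"claw":{"type":"number"}},"required":["increments"]}

```bash
mkdir -p pics; ls; python3 - <<'E'
from bench import *
import cv2
o=get_obs();print(o)
for n in("scene","side","wrist"):
    print(n,calibration(n))
for n in("scene","side"):
    cv2.imwrite(f"pics/{n}0.png",snapshot(n)[:,:,::-1])
E
```

```text
pics
{'time': 0.0, 'joint_positions': array([ 9.98887682e-01,  8.79314540e-02,  1.37226199e+00, -2.34106956e-06,
        1.68361569e+00, -1.03082702e-01]), 'qvel': array([ 0.0003183 , -0.00108101, -0.00109891, -0.0009738 , -0.00012208,
        0.00043235]), 'joint_torque': array([-9.79897304e-04, -3.40186644e+01, -3.02425110e+01,  7.15620769e-02,
        3.30560503e-02, -1.63175068e-04]), 'tool_pos': array([0.24820175, 0.49018082, 0.20431315]), 'ee_rot': array([-3.13938771e+00, -2.25761175e-04,  2.67276620e+00]), 'wrist_force': array([-0.21293224, -0.33470032,  0.03666719]), 'wrist_torque': array([-0.03477835,  0.00727695,  0.04325609]), 'width': 0.09372342975474869}
scene {'camera_matrix': array([[397.95576354,   0.        , 287.3569495 ],
       [  0.        , 397.95576354, 206.73667106],
       [  0.        ,   0.        ,   1.        ]]), 'eye': array([1.38792204, 0.29670569, 1.26690275]), 'orientation': array([ 0.71234755, -0.01042771,  1.87357   ])}
side {'camera_matrix': array([[401.07748208,   0.        , 285.81815798],
       [  0.        , 401.07748208, 209.71683224],
       [  0.        ,   0.        ,   1.        ]]), 'eye': array([ 0.09366737, -1.06470599,  0.98735228]), 'orientation': array([ 0.95999615, -0.01141232, -0.34262776])}
wrist {'camera_matrix': array([[325.1922621 ,   0.        , 276.7533379 ],
       [  0.        , 325.1922621 , 212.44584637],
       [  0.        ,   0.        ,   1.        ]]), 'tool_from_camera': array([[ 7.91993931e-04,  9.60918675e-01,  2.76829682e-01,
         8.18878578e-02],
       [ 9.99998088e-01, -2.66085220e-04, -1.93731451e-03,
        -2.08952552e-04],
       [-1.78794140e-03,  2.76830687e-01, -9.60917048e-01,
        -1.78376291e-01],
       [ 0.00000000e+00,  0.00000000e+00,  0.00000000e+00,
         1.00000000e+00]])}
```

View pics/scene0.png

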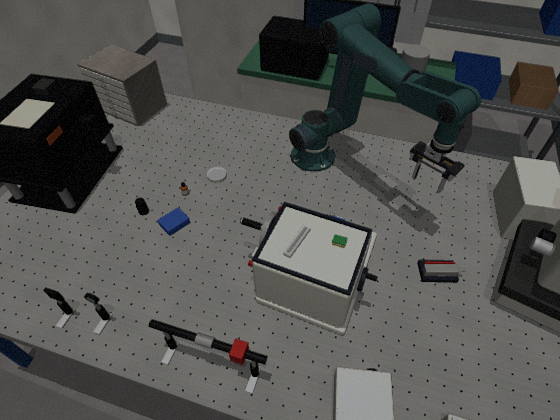

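View pics/side0.png

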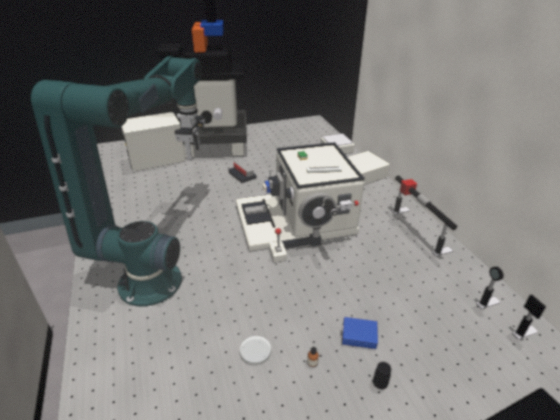

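```bash
python3 - <<'E'
import cv2,numpy as np
a=cv2.imread("pics/side0.png")[140:265,230:370]; b=cv2.imread("pics/scene0.png")[195:330,235:385]
cv2.imwrite("pics/z0.png",cv2.resize(a,None,fx=5,fy=4.8,interpolation=cv2.INTER_CUBIC)if 0 else cv2.resize(a,None,fx=4.8,fy=4.8,interpolation=cv2.INTER_CUBIC))
cv2.imwrite("pics/z1.png",cv2.resize(b,None,fx=4,fy=4,interpolation=cv2.INTER_CUBIC))
E
```

```text
(no output)
```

View pics/z0.png

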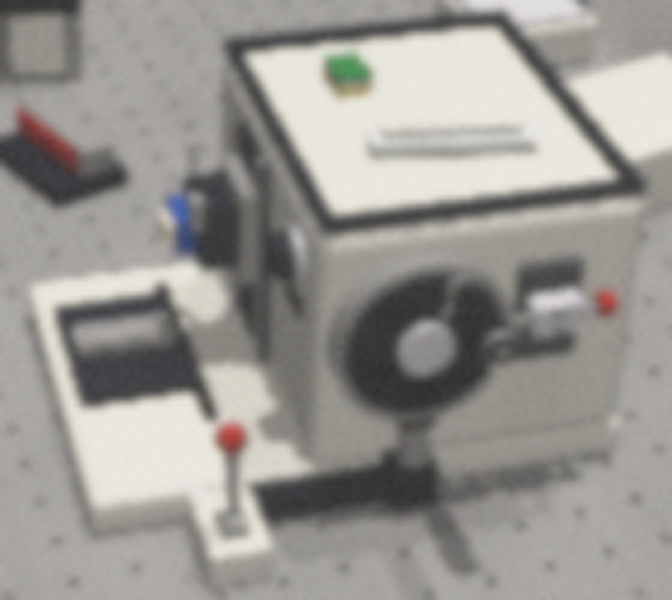

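View pics/z1.png

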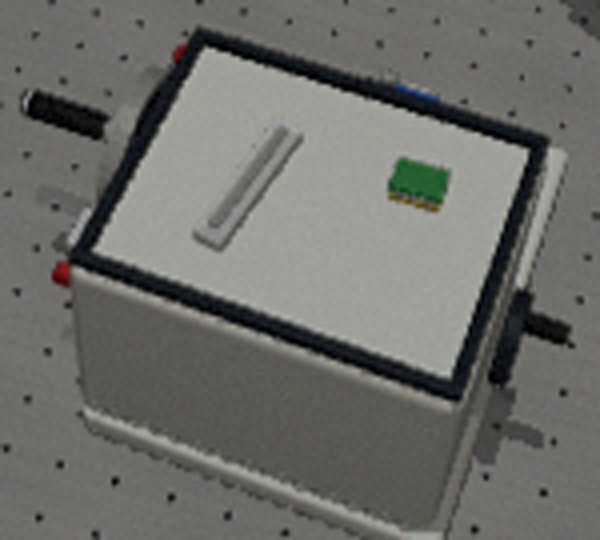

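```bash
cat > h.py <<'E'
from bench import *
import numpy as np, cv2
from scipy.spatial.transform import Rotation as R
def ray(n,p):
    c=calibration(n);K=c["camera_matrix"]
    v=np.array([(p[0]-K[0,2])/K[0,0],-(p[1]-K[1,2])/K[1,1],-1.])
    v=R.from_euler('xyz',c["orientation"]).apply(v);return np.array(c["eye"]),v/np.linalg.norm(v)
def plane(n,p,z):
    e,v=ray(n,p);return e+v*(z-e[2])/v[2]
def tri(p,q):
    e,v=ray("side",p);f,w=ray("scene",q)
    s=np.linalg.lstsq(np.c_[v,-w],f-e,rcond=None)[0];a=e+v*s[0];b=f+w*s[1]
    return (a+b)/2,np.linalg.norm(a-b)
E
python3 - <<'E'
from h import *
np.set_printoptions(precision=4,suppress=True)
S=np.array([(232,42),(505,18),(642,185),(325,225)])/4.8+[230,140]  # FL BL BR FR
C=np.array([(198,32),(548,140),(458,395),(75,262)])/4+[235,195]    # FR FL BL BR
C=C[[1,2,3,0]]
Lx=np.array([-55,205,205,-55])/1e3;Ly=np.array([150,150,-165,-165])/1e3
for nm,P in(("side",[plane("side",p,.262) for p in S]),("scene",[plane("scene",p,.262) for p in C]),("tri",[tri(a,b)[0] for a,b in zip(S,C)])):
    P=np.array(P);print(nm,P)
    A=np.c_[Lx,Ly];B=P[:,:2];a=A-A.mean(0);b=B-B.mean(0)
    yaw=np.arctan2((a[:,0]*b[:,1]-a[:,1]*b[:,0]).sum(),(a*b).sum())
    r=np.array([[np.cos(yaw),-np.sin(yaw)],[np.sin(yaw),np.cos(yaw)]])
    t=B.mean(0)-r@A.mean(0);print("yaw",yaw,"org",t,"res",(B-A@r.T-t))
for n in("side","scene"):
    im=cv2.imread(f"pics/{n}0.png").astype(int)
    m=((im[:,:,2]>100)&(im[:,:,2]>2*im[:,:,1])&(im[:,:,2]>2*im[:,:,0])).astype(np.uint8)
    k,l,s,c=cv2.connectedComponentsWithStats(m)
    for i in range(1,k):
        if s[i,4]>3:print(n,c[i],s[i,4])
print("hub",tri((319.2,212.5),(1,1))[0])
E
```

```text
side [[0.5648 0.3212 0.262 ]
 [0.8028 0.2909 0.262 ]
 [0.7777 0.0018 0.262 ]
 [0.5342 0.0242 0.262 ]]
yaw -0.10052768448160368 org [0.596  0.1745] res [[ 0.0085 -0.0081]
 [-0.0122 -0.0123]
 [-0.0057  0.012 ]
 [ 0.0095  0.0083]]
scene [[0.5671 0.3338 0.262 ]
 [0.8113 0.3106 0.262 ]
 [0.7895 0.0157 0.262 ]
 [0.5435 0.0338 0.262 ]]
yaw -0.07937110325328711 org [0.6037 0.1869] res [[ 0.0064 -0.007 ]
 [-0.0086 -0.0095]
 [-0.0054  0.0095]
 [ 0.0077  0.0071]]
tri [[0.5666 0.3326 0.2581]
 [0.8095 0.3091 0.2543]
 [0.785  0.0134 0.2542]
 [0.538  0.0325 0.2561]]
yaw -0.08806199335242582 org [0.6007 0.186 ] res [[ 0.0075 -0.0076]
 [-0.0086 -0.0083]
 [-0.0054  0.0098]
 [ 0.0066  0.0061]]
side [237.   166.75] 4
side [408.2755 184.5102] 98
side [356.  202.5] 4
side [277.8889 230.6667] 9
scene [250.2857 262.    ] 7
scene [439.5 262. ] 30
scene [238.1234 348.2638] 235
hub [ 0.316  -0.8731  0.761 ]
```

```bash
python3 - <<'E'
from h import *
np.set_printoptions(precision=4,suppress=True)
for n,x0,y0,x1,y1 in(("side",270,222,287,240),("scene",274,200,288,214),("side",350,195,362,210),("scene",244,256,258,268)):
    im=cv2.imread(f"pics/{n}0.png").astype(float)[y0:y1,x0:x1]
    w=np.clip(im[:,:,2]-np.maximum(im[:,:,1],im[:,:,0])-25,0,None)
    print(n,(w*np.arange(x0,x1)).sum()/w.sum(),(w*np.arange(y0,y1)[:,None]).sum()/w.sum(),w.sum())
print("knob plane",plane("side",(277.9,230.8),.1127))
print("knob tri",tri((277.9,230.8),(280,208)))
print("catch tri",tri((356.3,202.5),(250.3,262)))
print("hub z165",plane("side",(319.2,212.5),.165))
for z in(.2,.21,.215,.22):print("tip",plane("scene",(241.5,220),z),"root",plane("scene",(260.5,227),z))
E
```

```text
side 277.70559094125974 230.41825902335455 1413.0
scene 279.2154882154882 207.55218855218854 297.0
side 356.08365019011404 202.2598225602028 789.0
scene 249.9211324570273 262.6895854398382 989.0
knob plane [ 0.4526 -0.0047  0.1127]
knob tri (array([ 0.4509, -0.0121,  0.118 ]), np.float64(0.0017440698054105139))
catch tri (array([ 0.7483, -0.0168,  0.1775]), np.float64(0.0008177078801679592))
hub z165 [ 0.6035 -0.0156  0.165 ]
tip [ 0.611  -0.0995  0.2   ] root [ 0.6196 -0.027   0.2   ]
tip [ 0.6182 -0.0958  0.21  ] root [ 0.6268 -0.024   0.21  ]
tip [ 0.6219 -0.094   0.215 ] root [ 0.6304 -0.0225  0.215 ]
tip [ 0.6255 -0.0921  0.22  ] root [ 0.634 -0.021  0.22 ]
```

```bash
cat >> h.py <<'E'
np.set_printoptions(precision=3,suppress=True)
YAW=-0.088; PHI=0.5
XM=np.array([np.cos(YAW),np.sin(YAW),0]);YM=np.array([-np.sin(YAW),np.cos(YAW),0]);ZM=np.array([0,0,1.])
def rot(phi=PHI):
    z=-np.cos(phi)*ZM+np.sin(phi)*YM; y=XM; x=np.cross(y,z); return R.from_matrix(np.c_[x,y,z])
def delta(g,phi=PHI,o=None):
    "cm shift in target-orientation tool axes, rotvec from current, to bring grasp point to g"
    o=o or get_obs();r0=R.from_euler('xyz',o["ee_rot"]);r1=rot(phi)
    tcp=np.array(g)+r1.as_matrix()[:,2]*hold_point_z
    return r1.inv().apply(tcp-o["tool_pos"])*100,(r0.inv()*r1).as_rotvec()
KNOB=np.array([.4526,-.003,.1127])
E
python3 - <<'E'
from h import *
z=rot().as_matrix()[:,2]
print(delta(KNOB-.12*z)); print(rot().as_matrix())
E
```

```text
(array([-45.942,  24.692, -24.764]), array([-0.299,  0.44 ,  1.163]))
[[ 0.077  0.996  0.042]
 [ 0.874 -0.088  0.478]
 [ 0.479 -0.    -0.878]]
```

Call:
step_arm(
  increments="0 0 -2 -.033 .049 .129;0 0 -2 -.033 .049 .129;0 0 -2 -.033 .049 .129;0 0 -2 -.033 .049 .129;0 0 -2 -.033 .049 .129",
  claw=-0.4,
)

```text
time: 0.6
tool_pos: [0.2522, 0.4794, 0.3046]
ee_rot: [3.064, -0.282, 2.029]
wrist_force: [-0.1, -0.7, 0.1]
width: 0.0661
```

Call:
step_arm(
  increments="0 0 -2 -.033 .049 .129;0 0 -2 -.033 .049 .129;0 0 -2 -.033 .049 .129;0 0 -2 -.033 .049 .129;-5 0 0 0 0 0",
)

```text
time: 1.1
tool_pos: [0.2508, 0.4084, 0.3602]
ee_rot: [3.135, -0.51, 1.49]
wrist_force: [-0.2, -0.8, 0.3]
width: 0.0661
```

Call:
step_arm(
  increments="-5 0 0 0 0 0;-5 0 0 0 0 0;-5 0 0 0 0 0;-5 0 0 0 0 0;-5 0 0 0 0 0",
)

```text
time: 1.6
tool_pos: [0.2309, 0.1889, 0.234]
ee_rot: [3.141, -0.501, 1.487]
wrist_force: [0.6, -1.0, -1.4]
width: 0.066
```

```bash
python3 - <<'E'
from h import *
z=rot().as_matrix()[:,2]
o=get_obs();print(o["time"],o["tool_pos"],o["joint_positions"],o["wrist_force"],o["width"]);print(delta(KNOB-.12*z))
E
```

```text
1.6 [0.231 0.189 0.234] [-0.166 -0.723  1.992  0.526  1.873  0.077] [ 0.568 -0.971 -1.379] 0.06599254454046295
(array([-20.88 ,  23.772,  -7.707]), array([-0.002, -0.001,  0.004]))
```

Call:
step_arm(
  increments="-3 5 -1.5 0 0 0;-4 5 -1.5 0 0 0;-4 5 -1.5 0 0 0;-4 5 -1.5 0 0 0;-4 4 -1.7 0 0 0",
)

```text
time: 2.1
tool_pos: [0.4081, 0.0119, 0.216]
ee_rot: [-3.14, -0.502, 1.485]
wrist_force: [-0.1, 0.6, 0.3]
width: 0.066
```

```bash
python3 - <<'E'
from h import *
z=rot().as_matrix()[:,2]
o=get_obs();print(o["time"],o["tool_pos"],o["ee_rot"],o["joint_positions"]);print(delta(KNOB-.12*z))
cv2.imwrite("pics/w1.png",snapshot("wrist")[:,:,::-1])
E
```

```text
2.1 [0.408 0.012 0.216] [-3.14  -0.502  1.485] [-0.511 -0.19   1.7    0.469  1.826 -0.35 ]
(array([-5.912,  4.564, -1.581]), array([-0.002, -0.002,  0.002]))
```

View pics/w1.png

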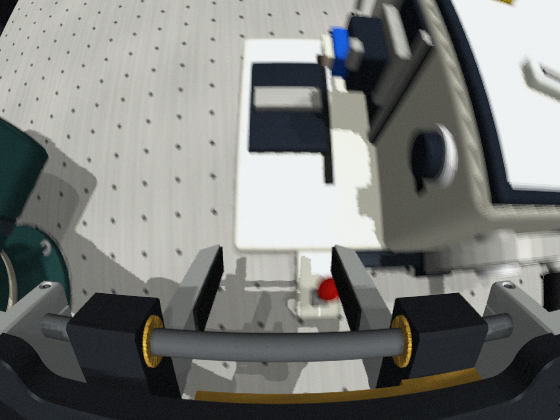

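```bash
cat >> h.py <<'E'
def wray(p,o):
    c=calibration("wrist");K=c["camera_matrix"];T=c["tool_from_camera"]
    u=np.array([(p[0]-K[0,2])/K[0,0],(p[1]-K[1,2])/K[1,1]]);t=np.linalg.norm(u)
    d=np.array([u[0]/t*np.sin(t),-u[1]/t*np.sin(t),-np.cos(t)])
    r=R.from_euler('xyz',o["ee_rot"])
    return o["tool_pos"]+r.apply(T[:3,3]),r.apply(T[:3,:3]@d)
def wplane(p,z,o):
    e,v=wray(p,o);return e+v*(z-e[2])/v[2]
def red(im):
    im=im.astype(float);w=np.clip(im[:,:,0]-np.maximum(im[:,:,1],im[:,:,2])-60,0,None)
    k,l,s,c=cv2.connectedComponentsWithStats((w>0).astype(np.uint8))
    return [(c[i],s[i,4]) for i in range(1,k) if s[i,4]>20]
E
python3 - <<'E'
from h import *
o=get_obs();print(o["time"],o["tool_pos"],o["ee_rot"])
im=snapshot("wrist");print(red(im))
for c,a in red(im): print(wplane(c,.1127,o))
im1=cv2.imread("pics/w1.png")
a=wplane((237,248),.035,o);b=wplane((245,40),.035,o);print(a,b,np.linalg.norm(a-b),"yaw",np.arctan2(-(b-a)[0],(b-a)[1]))
e,v=wray(red(im)[0][0],o)
ca=calibration
f,w=ray("side",(277.8,230.6));s=np.linalg.lstsq(np.c_[v,-w],f-e,rcond=None)[0];print("tri knob",e+v*s[0],f+w*s[1])
E
```

```text
2.15 [0.412 0.007 0.213] [-3.137 -0.5    1.476]
[(array([322.363, 280.429]), np.int32(496))]
[ 0.451 -0.009  0.113]
[0.367 0.038 0.035] [0.393 0.344 0.035] 0.30776168190861714 yaw -0.0857740971017576
tri knob [ 0.45  -0.009  0.117] [ 0.451 -0.009  0.117]
```

```bash
sed -i 's/^KNOB=.*/KNOB=np.array([.451,-.008,.114])/' h.py; python3 - <<'E'
from h import *
o=get_obs();print(o["time"],o["tool_pos"],delta(KNOB))
E
```

```text
2.2 [0.409 0.01  0.213] (array([-6.009,  4.309,  9.922]), array([-0.005, -0.003, -0.006]))
```

Call:
step_arm(
  increments="-3 2.2 0 0 0 0;-3 2.1 0 0 0 0;0 0 4 0 0 0;0 0 3 0 0 0;0 0 0 0 0 0",
)

```text
time: 2.7
tool_pos: [0.445, -0.0063, 0.1229]
ee_rot: [-3.131, -0.505, 1.483]
wrist_force: [0.3, -0.0, -0.4]
width: 0.066
```

```bash
python3 - <<'E'
from h import *
for i in range(4):
    o=get_obs();im=snapshot("wrist");c=red(im)
    print(o["time"],o["tool_pos"],o["ee_rot"],delta(KNOB,o=o)[0],c,wplane(c[0][0],.114,o))
cv2.imwrite("pics/w2.png",im[:,:,::-1])
E
```

```text
2.7 [ 0.445 -0.006  0.123] [-3.131 -0.505  1.483] [-0.525  0.608  2.603] [(array([289.456, 264.066]), np.int32(1176))] [ 0.452 -0.009  0.114]
2.75 [ 0.447 -0.007  0.125] [-3.136 -0.503  1.485] [-0.55   0.449  2.863] [(array([286.799, 262.632]), np.int32(1147))] [ 0.452 -0.009  0.114]
2.8 [ 0.448 -0.008  0.127] [-3.141 -0.502  1.486] [-0.559  0.31   3.052] [(array([284.451, 261.529]), np.int32(1135))] [ 0.452 -0.009  0.114]
2.85 [ 0.449 -0.009  0.128] [ 3.14  -0.501  1.487] [-0.555  0.22   3.17 ] [(array([282.874, 260.638]), np.int32(1120))] [ 0.452 -0.009  0.114]
```

View pics/w2.png

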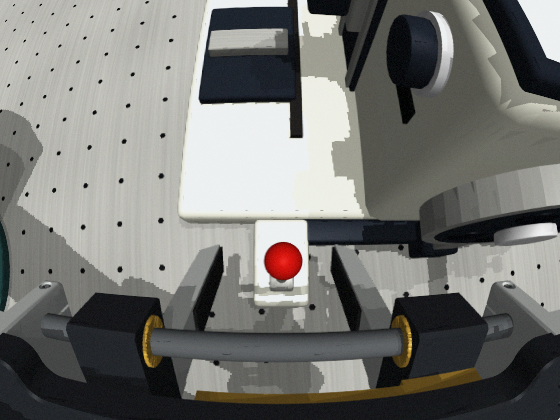

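Call:
step_arm(
  increments="-.5 .2 1.5 0 0 0;0 0 1.7 0 0 0;0 0 0 0 0 0;0 0 0 0 0 0",
)

```text
time: 3.3
tool_pos: [0.4519, 0.0012, 0.0975]
ee_rot: [3.14, -0.5, 1.487]
wrist_force: [0.6, -0.2, -0.0]
width: 0.066
```

Call:
step_arm(
  increments="0 0 0 0 0 0;0 0 0 0 0 0;0 0 0 0 0 0;0 0 0 0 0 0",
  claw=0.8,
)

```text
time: 3.7
tool_pos: [0.4514, 0.0016, 0.0964]
ee_rot: [3.141, -0.501, 1.486]
wrist_force: [-0.4, -0.7, 0.7]
width: 0.0369
```

```bash
python3 - <<'E'
from h import *
o=get_obs();print(o["time"],o["tool_pos"],delta(KNOB,o=o)[0],o["wrist_force"],o["width"])
g=o["tool_pos"]-hold_point_z*R.from_euler('xyz',o["ee_rot"]).as_matrix()[:,2];print(g)
# pull arc: brake beta from b0 -> 1.0; increments in tool axes
M=rot().as_matrix()
def k(b): return .075*(np.sin(.25-b)*YM+np.cos(.25-b)*ZM)
bs=np.arange(0.08,1.06,.1)
for a,b in zip(bs,bs[1:]): print(round(b,2),M.T@(k(b)-k(a))*100)
E
```

```text
3.7 [0.451 0.002 0.096] [ 0.003  0.043 -0.124] [-0.356 -0.68   0.66 ] 0.036894343992737125
[ 0.451 -0.007  0.113]
0.18 [-0.61   0.    -0.436]
0.28 [-0.651  0.    -0.373]
0.38 [-0.685  0.    -0.306]
0.48 [-0.712  0.    -0.236]
0.58 [-0.732  0.    -0.164]
0.68 [-0.744  0.    -0.09 ]
0.78 [-0.75  -0.    -0.015]
0.88 [-0.747  0.     0.06 ]
0.98 [-0.738 -0.     0.134]
```

Call:
step_arm(
  increments="0 0 0 0 0 0;0 0 0 0 0 0;0 0 0 0 0 0",
  claw=0.8,
)

```text
time: 4.0
tool_pos: [0.4533, 0.0015, 0.0962]
ee_rot: [3.137, -0.501, 1.486]
wrist_force: [6.6, 1.1, -3.2]
width: 0.0234
```

Call:
step_arm(
  increments="-.61 0 -.43 0 0 0;-.65 0 -.37 0 0 0;-.69 0 -.3 0 0 0;-.71 0 -.24 0 0 0;-.73 0 -.16 0 0 0",
)

```text
time: 4.5
tool_pos: [0.4503, -0.0337, 0.0936]
ee_rot: [3.137, -0.505, 1.487]
wrist_force: [6.3, 5.2, -2.3]
width: 0.0235
```

Call:
step_arm(
  increments="-.74 0 -.09 0 0 0;-.75 0 -.01 0 0 0;-.75 0 .06 0 0 0;-.4 0 .07 0 0 0;0 0 0 0 0 0",
)

```text
time: 5.0
tool_pos: [0.4482, -0.0584, 0.081]
ee_rot: [3.137, -0.501, 1.486]
wrist_force: [6.1, 0.4, 1.6]
width: 0.0231
```

```bash
python3 - <<'E'
from h import *
for i in range(2):
    o=get_obs();im=snapshot("wrist")
    g=o["tool_pos"]-hold_point_z*R.from_euler('xyz',o["ee_rot"]).as_matrix()[:,2];print(o["time"],g,(g-KNOB)@YM,o["wrist_force"],o["width"])
    f=snapshot("side") if i else 0
cv2.imwrite("pics/w3.png",im[:,:,::-1])
E
```

```text
5.0 [ 0.447 -0.067  0.097] -0.059454470135410165 [6.131 0.352 1.598] 0.02306319560670565
5.05 [ 0.447 -0.067  0.097] -0.059515524669744795 [6.041 0.487 2.522] 0.02291979905366701
```

Call:
step_arm(
  increments="-.3 0 .05 0 0 0;-.3 0 .05 0 0 0;0 0 0 0 0 0;0 0 0 0 0 0",
)

```text
time: 5.55
tool_pos: [0.4478, -0.0632, 0.0774]
ee_rot: [3.136, -0.5, 1.487]
wrist_force: [5.3, 0.6, 3.0]
width: 0.0221
```

```bash
python3 - <<'E'
from h import *
o=get_obs()
g=o["tool_pos"]-hold_point_z*R.from_euler('xyz',o["ee_rot"]).as_matrix()[:,2];print(o["time"],g,(g-KNOB)@YM,o["wrist_force"],o["width"])
E
```

```text
5.55 [ 0.447 -0.072  0.094] -0.064261016896411 [5.254 0.635 2.994] 0.02214003542783838
```

Call:
step_arm(
  increments="0 0 0 0 0 0;0 0 0 0 0 0;0 0 0 0 0 0;0 0 -2 0 0 0;0 0 -4 0 0 0",
  claw=-0.4,
)

```text
time: 6.05
tool_pos: [0.4403, -0.0893, 0.1262]
ee_rot: [-3.131, -0.506, 1.483]
wrist_force: [0.5, 0.1, 0.0]
width: 0.0585
```

Call:
step_arm(
  increments="0 0 -4 0 0 0;-1 4 -4 0 0 0;-1 4 -4 0 0 0;0 0 -4 0 0 0;0 0 0 0 0 0",
)

```text
time: 6.55
tool_pos: [0.5066, -0.1871, 0.255]
ee_rot: [3.137, -0.497, 1.487]
wrist_force: [0.0, -0.1, 0.5]
width: 0.0659
```

Call:
step_arm(
  increments="0 0 0 0 0 0;0 0 0 0 0 0",
)

```text
time: 6.75
tool_pos: [0.5044, -0.1833, 0.2499]
ee_rot: [-3.137, -0.503, 1.484]
wrist_force: [-0.6, -0.2, -0.4]
width: 0.0656
```

```bash
python3 - <<'E'
from h import *
o=get_obs();im=snapshot("wrist");print(o["time"],o["tool_pos"],o["ee_rot"],o["wrist_force"],o["width"])
for c,a in red(im):print(c,a,wplane(c,.095,o))
cv2.imwrite("pics/w4.png",im[:,:,::-1])
np.save("o4.npy",np.r_[o["tool_pos"],o["ee_rot"]])
E
```

```text
6.75 [ 0.504 -0.183  0.25 ] [-3.137 -0.503  1.484] [-0.57  -0.211 -0.38 ] 0.06559886653668157
[477.772  92.395] 162 [0.823 0.039 0.095]
[219.009 168.803] 345 [ 0.446 -0.062  0.095]
```

View pics/w4.png

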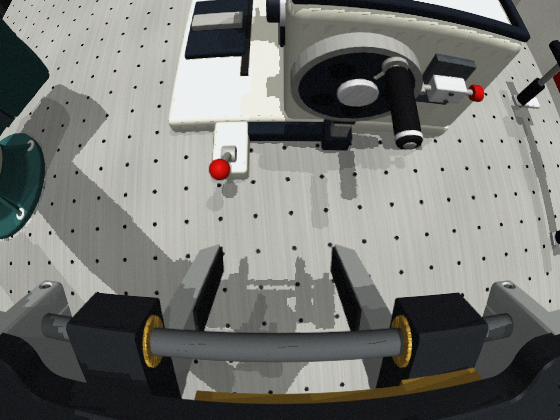

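```bash
python3 - <<'E'
from h import *
o=get_obs();im=snapshot("wrist");s=snapshot("side");cv2.imwrite("pics/s4.png",s[:,:,::-1])
print(o["tool_pos"],o["ee_rot"])
rs=[c for c,a in red(s) if a<60 ] ; print(red(s))
s0=s[215:255,262:295].astype(float);w=np.clip(s0[:,:,0]-np.maximum(s0[:,:,1],s0[:,:,2])-25,0,None)
p=((w*np.arange(262,295)).sum()/w.sum(),(w*np.arange(215,255)[:,None]).sum()/w.sum());print(p)
def T(a,b):
    e,v=wray(a,o);f,w=ray("side",b);q=np.linalg.lstsq(np.c_[v,-w],f-e,rcond=None)[0];return e+v*q[0],f+w*q[1]
k=[c for c,a in red(im) if c[0]<300][0]
print("knob",T(k,p))
print("hub",T((357,93),(319.2,212.5)),wplane((357,93),.165,o))
for z in (.2,.21,.2135,.22): print(z,"tip",wplane((408.5,140),z,o),"root",wplane((398.5,68),z,o))
E
```

```text
[ 0.504 -0.183  0.25 ] [-3.137 -0.503  1.484]
[(array([198.074,  37.307]), np.int32(283)), (array([240.435, 168.739]), np.int32(23)), (array([408.453, 184.043]), np.int32(117)), (array([281.846, 243.385]), np.int32(26))]
(np.float64(281.8892448512586), np.float64(243.36613272311212))
knob (array([ 0.447, -0.065,  0.103]), array([ 0.447, -0.064,  0.104]))
hub (array([ 0.601, -0.015,  0.165]), array([ 0.603, -0.016,  0.166])) [ 0.601 -0.015  0.165]
0.2 tip [ 0.628 -0.087  0.2  ] root [ 0.638 -0.007  0.2  ]
0.21 tip [ 0.623 -0.092  0.21 ] root [ 0.633 -0.015  0.21 ]
0.2135 tip [ 0.621 -0.093  0.213] root [ 0.631 -0.018  0.214]
0.22 tip [ 0.617 -0.096  0.22 ] root [ 0.627 -0.023  0.22 ]
```

```bash
python3 - <<'E'
from h import *
M=rot().as_matrix();k=np.array([.447,-.065,.102]);o=get_obs()
print(delta(k+.03*M[:,0]-.01*M[:,2],o=o),o["tool_pos"])
E
```

```text
(array([ 5.771, -6.766, 19.294]), array([-0.004, -0.003,  0.002])) [ 0.505 -0.183  0.25 ]
```

Call:
step_arm(
  increments="2.9 -3.4 4 0 0 0;2.9 -3.4 4 0 0 0;0 0 4 0 0 0;0 0 3 0 0 0;0 0 0 0 0 0",
  claw=1,
)

```text
time: 7.4
tool_pos: [0.4547, -0.0683, 0.1511]
ee_rot: [-3.132, -0.505, 1.484]
wrist_force: [-0.2, -0.6, 0.2]
width: 0.029
```

Call:
step_arm(
  increments="0 0 1.3 0 0 0;0 0 1.5 0 0 0;0 0 1.5 0 0 0;0 0 0 0 0 0",
)

```text
time: 7.8
tool_pos: [0.459, -0.0504, 0.1159]
ee_rot: [-3.138, -0.502, 1.484]
wrist_force: [-0.2, -0.0, -0.7]
width: 0.0002
```

```bash
python3 - <<'E'
from h import *
M=rot().as_matrix();k=np.array([.447,-.065,.102]);o=get_obs()
print(delta(k+.03*M[:,0]-.01*M[:,2],o=o),o["tool_pos"],o["width"],o["wrist_force"]);im=snapshot("wrist");
for c,a in red(im):print(c,a,wplane(c,.102,o))
E
```

```text
(array([ 0.966, -1.067,  1.353]), array([-0.004, -0.002,  0.001])) [ 0.459 -0.05   0.116] 0.00019901534050920143 [-0.174 -0.025 -0.676]
[246.547 281.234] 128 [ 0.438 -0.062  0.102]
```

Call:
step_arm(
  increments="0.5 -.5 -.5 0 0 0;.5 -.5 0 0 0 0;0 0 .9 0 0 0;0 0 .9 0 0 0;0 0 0 0 0 0",
)

```text
time: 8.35
tool_pos: [0.45, -0.0343, 0.1093]
ee_rot: [-3.138, -0.502, 1.485]
wrist_force: [0.1, 0.3, 0.1]
width: 0.0004
```

Call:
step_arm(
  increments="-.5 0 0 0 0 0;-.5 0 0 0 0 0;-.5 0 0 0 0 0;0 0 0 0 0 0",
)

```text
time: 8.75
tool_pos: [0.4499, -0.0484, 0.1033]
ee_rot: [-3.141, -0.503, 1.485]
wrist_force: [0.5, 2.1, 0.2]
width: 0.0001
```

Call:
step_arm(
  increments="-.4 0 0 0 0 0;-.3 0 0 0 0 0;0 0 0 0 0 0",
)

```text
time: 9.05
tool_pos: [0.4497, -0.0508, 0.1019]
ee_rot: [3.141, -0.511, 1.488]
wrist_force: [1.2, 11.6, 6.4]
width: 0.0004
```

```bash
python3 - <<'E'
from h import *
M=rot().as_matrix();k=np.array([.447,-.065,.102]);o=get_obs()
print(delta(k+.03*M[:,0]-.01*M[:,2],o=o),o["tool_pos"],o["width"],o["wrist_force"]);s=snapshot("side");
s0=s[215:260,262:300].astype(float);w=np.clip(s0[:,:,0]-np.maximum(s0[:,:,1],s0[:,:,2])-25,0,None)
p=((w*np.arange(262,300)).sum()/w.sum(),(w*np.arange(215,260)[:,None]).sum()/w.sum());print(p)
E
```

```text
(array([ 1.738, -0.14 ,  0.185]), array([-0.002, -0.011,  0.004])) [ 0.45  -0.051  0.102] 0.0003976370682851931 [ 1.188 11.644  6.439]
(np.float64(282.14497354497354), np.float64(246.1851851851852))
```

Call:
step_arm(
  increments="1 0 0 0 0 0;1 0 -2 0 0 0;0 0 -5 0 0 0;0 0 -5 0 0 0;0 0 -4 0 0 0",
)

```text
time: 9.6
tool_pos: [0.4445, -0.1157, 0.2525]
ee_rot: [3.14, -0.497, 1.485]
wrist_force: [-0.2, 0.1, 0.0]
width: 0.0009
```

```bash
cat >> h.py <<'E'
HUB=np.array([.602,-.015,.165]); C=HUB-.049*YM; M=rot().as_matrix()
def W(t,c=C,r=.055): return c+r*(np.sin(t)*XM+np.cos(t)*ZM)
def gp(o): return o["tool_pos"]-hold_point_z*R.from_euler('xyz',o["ee_rot"]).as_matrix()[:,2]
E
python3 - <<'E'
from h import *
o=get_obs();print(W(.52),o["tool_pos"],delta(W(.52)-.1*M[:,2],o=o))
E
```

```text
[ 0.625 -0.066  0.213] [ 0.445 -0.116  0.252] (array([ 3.813, 17.537, -1.511]), array([0.001, 0.003, 0.002]))
```

Call:
step_arm(
  increments="0.8 3 -2.5 0 0 0;1 4 0 0 0 0;1 4 0 0 0 0;1 4 0 0 0 0;0 2.5 1 0 0 0",
  claw=-0.4,
)

```text
time: 10.1
tool_pos: [0.6239, -0.1031, 0.2827]
ee_rot: [3.137, -0.498, 1.487]
wrist_force: [-0.6, -0.3, 0.0]
width: 0.0373
```

Call:
step_arm(
  increments="0 0 0 0 0 0;0 0 0 0 0 0;0 0 0 0 0 0",
)

```text
time: 10.4
tool_pos: [0.6203, -0.1031, 0.282]
ee_rot: [-3.141, -0.5, 1.485]
wrist_force: [-0.4, 0.3, 0.2]
width: 0.0609
```

```bash
python3 - <<'E'
from h import *
o=get_obs();print(o["time"],o["joint_positions"],o["tool_pos"],delta(W(.52),o=o),o["width"])
im=snapshot("wrist");cv2.imwrite("pics/w5.png",im[:,:,::-1])
E
```

```text
10.4 [-0.506  0.344  0.999  0.495  1.969 -0.264] [ 0.62  -0.103  0.282] (array([-0.057,  0.135,  9.736]), array([-0.001, -0.   ,  0.002])) 0.06087801725181277
```

View pics/w5.png

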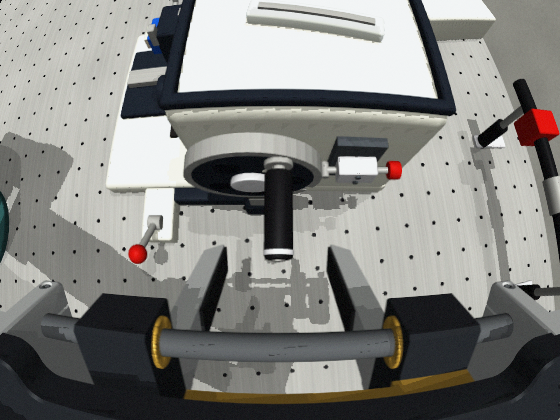

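Call:
step_arm(
  increments="0 .1 4 0 0 0;0 0 3 0 0 0;0 0 1.7 0 0 0;0 0 1 0 0 0;0 0 0 0 0 0",
)

```text
time: 10.95
tool_pos: [0.625, -0.0559, 0.1959]
ee_rot: [-3.14, -0.501, 1.485]
wrist_force: [0.2, 0.3, -0.6]
width: 0.0661
```

```bash
python3 - <<'E'
from h import *
o=get_obs();print(o["time"],delta(W(.52),o=o),o["width"],o["wrist_force"])
E
```

```text
10.95 (array([-0.097,  0.086, -0.088]), array([-0.003, -0.001,  0.002])) 0.06609427109760048 [ 0.15   0.274 -0.625]
```

Call:
step_arm(
  increments="0 0 0 0 0 0;0 0 0 0 0 0;0 0 0 0 0 0;0 0 0 0 0 0;0 0 0 0 0 0",
  claw=0.8,
)

```text
time: 11.45
tool_pos: [0.6261, -0.0564, 0.1967]
ee_rot: [3.141, -0.501, 1.486]
wrist_force: [0.4, -0.3, -0.7]
width: 0.0287
```

Call:
step_arm(
  increments="0 0 0 0 0 0;0 0 0 0 0 0;0 0 0 0 0 0",
)

```text
time: 11.75
tool_pos: [0.6255, -0.0563, 0.1965]
ee_rot: [-3.14, -0.501, 1.485]
wrist_force: [-2.0, -0.4, 2.1]
width: 0.0231
```

```bash
python3 - <<'E'
from h import *
o=get_obs();print(o["time"],delta(W(.52),o=o),o["width"],o["wrist_force"],gp(o))
g=gp(o)-C;t=np.arctan2(g@XM,g[2]);print("theta",t,"r",np.hypot(g@XM,g[2]))
ts=np.arange(t,t+6.4,.18)
for a,b in zip(ts,ts[1:]):print(round(b,2),M.T@(W(b)-W(a))*100)
E
```

```text
11.75 (array([-0.094,  0.028, -0.024]), array([-0.003, -0.001,  0.002])) 0.023127801451895587 [-1.991 -0.381  2.099] [ 0.625 -0.065  0.213]
theta 0.5141609121301234 r 0.05508783801178079
0.69 [-0.269  0.814  0.493]
0.87 [-0.335  0.7    0.613]
1.05 [-0.389  0.564  0.713]
1.23 [-0.432  0.409  0.79 ]
1.41 [-0.46   0.241  0.841]
1.59 [-0.473  0.066  0.866]
1.77 [-0.471 -0.112  0.862]
1.95 [-0.454 -0.286  0.831]
2.13 [-0.422 -0.451  0.772]
2.31 [-0.376 -0.601  0.689]
2.49 [-0.319 -0.732  0.583]
2.67 [-0.251 -0.839  0.459]
2.85 [-0.175 -0.919  0.32 ]
3.03 [-0.093 -0.969  0.17 ]
3.21 [-0.008 -0.989  0.015]
3.39 [ 0.077 -0.976 -0.14 ]
3.57 [ 0.159 -0.931 -0.291]
3.75 [ 0.237 -0.857 -0.433]
3.93 [ 0.306 -0.755 -0.561]
4.11 [ 0.366 -0.628 -0.67 ]
4.29 [ 0.414 -0.481 -0.758]
4.47 [ 0.449 -0.319 -0.821]
4.65 [ 0.469 -0.146 -0.858]
4.83 [ 0.474  0.031 -0.867]
5.01 [ 0.463  0.208 -0.848]
5.19 [ 0.438  0.377 -0.802]
5.37 [ 0.399  0.535 -0.73 ]
5.55 [ 0.346  0.675 -0.634]
5.73 [ 0.283  0.794 -0.517]
5.91 [ 0.21   0.886 -0.384]
6.09 [ 0.131  0.95  -0.239]
6.27 [ 0.047  0.984 -0.086]
6.45 [-0.038  0.985  0.07 ]
6.63 [-0.122  0.955  0.224]
6.81 [-0.202  0.894  0.37 ]
```

Call:
step_arm(
  increments="-.27 .81 .49 0 0 0;-.34 .7 .61 0 0 0;-.39 .56 .71 0 0 0;-.43 .41 .79 0 0 0;0 0 0 0 0 0",
)

```text
time: 12.25
tool_pos: [0.6511, -0.0585, 0.1656]
ee_rot: [-3.141, -0.501, 1.485]
wrist_force: [0.5, 0.6, -1.2]
width: 0.0232
```

```bash
cat > st.py <<'E'
from h import *
o=get_obs();g=gp(o)-C;t=np.arctan2(g@XM,g[2])%6.2832;f=o["wrist_force"]
tan=np.cos(t)*XM-np.sin(t)*ZM;rad=np.sin(t)*XM+np.cos(t)*ZM
print("t",o["time"],"theta",t,"r",np.hypot(g@XM,g[2]),"ax",g@YM,"tilt",delta(W(t),o=o)[1],"w",o["width"])
print("F tan",f@tan,"rad",f@rad,"ax",f@YM)
E
python3 st.py
```

```text
t 12.25 theta 1.2576333977855554 r 0.05547531763338722 ax 0.0009654237128302488 tilt [-0.001 -0.001  0.002] w 0.023208251849077936
F tan 1.2275956891417419 rad 0.027418508351740242 ax 0.6625813971768427
```

Excellent: tiny forces. Continue.

Call:
step_arm(
  increments="-.46 .24 .84 0 0 0;-.47 .07 .87 0 0 0;-.47 -.11 .86 0 0 0;-.45 -.29 .83 0 0 0;-.42 -.45 .77 0 0 0",
)

```text
time: 12.75
tool_pos: [0.6473, -0.0582, 0.1217]
ee_rot: [3.134, -0.501, 1.488]
wrist_force: [-0.4, -2.7, 8.4]
width: 0.0228
```

Call:
step_arm(
  increments="-.38 -.6 .69 0 0 0;-.32 -.73 .58 0 0 0;-.25 -.84 .46 0 0 0;-.18 -.92 .32 0 0 0;-.09 -.97 .17 0 0 0",
)

```text
time: 13.25
tool_pos: [0.6093, -0.0549, 0.0942]
ee_rot: [3.129, -0.5, 1.487]
wrist_force: [8.1, -0.0, -4.0]
width: 0.0234
```

```bash
python3 st.py
```

```text
t 13.25 theta 2.949708378762466 r 0.05530530559977413 ax 0.0008631461790384088 tilt [0.01  0.    0.004] w 0.023398184101277315
F tan -7.116400741864872 rad 5.455235182669563 ax 0.6606917219316104
```

Call:
step_arm(
  increments="-.01 -.99 .02 0 0 0;.08 -.98 -.14 0 0 0;.16 -.93 -.29 0 0 0;.24 -.86 -.43 0 0 0;.31 -.76 -.56 0 0 0",
)

```text
time: 13.75
tool_pos: [0.5617, -0.0508, 0.1081]
ee_rot: [3.137, -0.5, 1.485]
wrist_force: [5.1, -1.8, -1.7]
width: 0.023
```

Call:
step_arm(
  increments=".37 -.63 -.67 0 0 0;.41 -.48 -.76 0 0 0;.45 -.32 -.82 0 0 0;.47 -.15 -.86 0 0 0;.47 .03 -.87 0 0 0",
)

```text
time: 14.25
tool_pos: [0.5444, -0.0493, 0.152]
ee_rot: [-3.139, -0.5, 1.482]
wrist_force: [5.6, -0.1, -12.2]
width: 0.0231
```

```bash
python3 st.py
```

```text
t 14.25 theta 4.776706438712243 r 0.05446636041189548 ax 0.0008021538031853838 tilt [-0.003 -0.    -0.   ] w 0.023111029756911306
F tan -11.806718696732062 rad -6.374699900415556 ax 0.42715535330240284
```

Call:
step_arm(
  increments=".46 .21 -.85 0 0 0;.44 .38 -.8 0 0 0;.4 .54 -.73 0 0 0;.35 .68 -.63 0 0 0;0 0 0 0 0 0",
)

```text
time: 14.75
tool_pos: [0.5636, -0.0509, 0.1902]
ee_rot: [3.14, -0.501, 1.486]
wrist_force: [2.1, 0.5, -12.4]
width: 0.0228
```

```bash
python3 st.py; python3 - <<'E'
from h import *
ts=np.arange(5.55,6.5,.06)
for a,b in zip(ts,ts[1:]):print(round(b,2),M.T@(W(b)-W(a))*100)
E
```

```text
t 14.75 theta 5.583447742211334 r 0.05454381279415874 ax 0.0008312584190818568 tilt [-0.    -0.001  0.003] w 0.022837397046890386
F tan -6.360238550069843 rad -10.799590819829215 ax 0.6756966346952605
5.61 [ 0.102  0.252 -0.187]
5.67 [ 0.095  0.264 -0.174]
5.73 [ 0.087  0.275 -0.159]
5.79 [ 0.079  0.286 -0.145]
5.85 [ 0.071  0.295 -0.129]
5.91 [ 0.062  0.303 -0.114]
5.97 [ 0.053  0.311 -0.097]
6.03 [ 0.044  0.317 -0.081]
6.09 [ 0.035  0.322 -0.064]
6.15 [ 0.026  0.326 -0.047]
6.21 [ 0.016  0.328 -0.03 ]
6.27 [ 0.007  0.33  -0.013]
6.33 [-0.003  0.33   0.005]
6.39 [-0.012  0.329  0.022]
6.45 [-0.022  0.327  0.039]
```

Call:
step_arm(
  increments=".1 .25 -.2 0 0 0;.09 .26 -.2 0 0 0;.09 .27 -.18 0 0 0;.08 .29 -.16 0 0 0;.07 .29 -.14 0 0 0",
)

```text
time: 15.25
tool_pos: [0.5752, -0.0519, 0.198]
ee_rot: [-3.137, -0.502, 1.484]
wrist_force: [-0.8, 3.9, -23.5]
width: 0.0235
```

Call:
step_arm(
  increments=".06 .3 -.12 0 0 0;.05 .31 -.11 0 0 0;.04 .2 -.06 0 0 0;0 0 0 0 0 0",
)

```text
time: 15.65
tool_pos: [0.5834, -0.0526, 0.2013]
ee_rot: [-3.137, -0.502, 1.484]
wrist_force: [-1.6, 4.7, -24.3]
width: 0.0234
```

```bash
python3 st.py
```

```text
t 15.65 theta 6.003806547036992 r 0.05486877721182906 ax 0.000851680524733106 tilt [-0.005 -0.002  0.001] w 0.023359626816742057
F tan -8.594779591061407 rad -22.818208428274716 ax 4.575677172206712
```

Call:
step_arm(
  increments="-.07 0 .13 0 0 0;0 .1 0 0 0 0;0 .1 0 0 0 0;0 0 0 0 0 0",
)

```text
time: 16.05
tool_pos: [0.584, -0.0526, 0.2013]
ee_rot: [-3.136, -0.502, 1.485]
wrist_force: [-7.2, 4.5, -21.0]
width: 0.0232
```

```bash
python3 st.py
```

```text
t 16.05 theta 6.014751668958195 r 0.054788104683459495 ax 0.0008709620277713962 tilt [-0.007 -0.002  0.002] w 0.023162834393467342
F tan -12.854932385752079 rad -18.254049497574716 ax 3.844074933935543
```

```bash
python3 - <<'E'
from h import *
a=cv2.imread("pics/s4.png")[:,:,::-1];b=snapshot("side");cv2.imwrite("pics/s6.png",b[:,:,::-1])
c0=cv2.imread("pics/scene0.png")[:,:,::-1];c=snapshot("scene");cv2.imwrite("pics/c6.png",c[:,:,::-1])
def cen(im,x0,y0,x1,y1):
    q=im[y0:y1,x0:x1].astype(float);w=np.clip(q[:,:,0]-np.maximum(q[:,:,1],q[:,:,2])-25,0,None)
    return (w*np.arange(x0,x1)).sum()/w.sum(),(w*np.arange(y0,y1)[:,None]).sum()/w.sum(),w.sum()
for im in(a,b):print(cen(im,346,193,366,212))
for im in(c0,c):print(cen(im,240,254,260,272))
E
```

```text
(np.float64(355.99622285174695), np.float64(202.30500472143532), np.float64(1059.0))
(np.float64(356.05708460754335), np.float64(202.2711518858308), np.float64(981.0))
(np.float64(249.9211324570273), np.float64(262.6895854398382), np.float64(989.0))
(np.float64(249.9225806451613), np.float64(262.6589861751152), np.float64(1085.0))
```

Call:
step_arm(
  increments="-.07 0 .13 0 0 0;-.07 0 .13 0 0 0;0 .1 0 0 0 0;0 0 0 0 0 0",
)

```text
time: 16.55
tool_pos: [0.5846, -0.0527, 0.2014]
ee_rot: [-3.138, -0.502, 1.487]
wrist_force: [-11.1, 2.7, -11.3]
width: 0.0232
```

```bash
python3 st.py
```

```text
t 16.55 theta 6.0264386398559555 r 0.05467897427157997 ax 0.0008643090181258975 tilt [-0.006 -0.002  0.004] w 0.023218861390361212
F tan -13.824256037163101 rad -8.006216514503224 ax 1.7483969727686526
```

```bash
cat > kn.py <<'E'
from h import *
b=snapshot("side");c=snapshot("scene")
def cen(im,x0,y0,x1,y1):
    q=im[y0:y1,x0:x1].astype(float);w=np.clip(q[:,:,0]-np.maximum(q[:,:,1],q[:,:,2])-25,0,None)
    return np.array([(w*np.arange(x0,x1)).sum()/w.sum(),(w*np.arange(y0,y1)[:,None]).sum()/w.sum(),w.sum()])
print("side",cen(b,346,193,366,212),"was 356.0 202.3; scene",cen(c,240,254,260,272),"was 249.92 262.68")
print("brake",cen(b,262,215,300,260))
cv2.imwrite("pics/s_now.png",np.hstack([cv2.resize(b[170:270,255:375],None,fx=6,fy=6,interpolation=cv2.INTER_CUBIC)])[:,:,::-1])
E
python3 kn.py;python3 st.py
```

```text
side [ 356.095  202.267 1005.   ] was 356.0 202.3; scene [ 249.912  262.738 1107.   ] was 249.92 262.68
brake [ 282.252  245.982 1107.   ]
t 16.65 theta 6.0267120377470835 r 0.054682409541259615 ax 0.0008782133195892402 tilt [-0.005 -0.002  0.004] w 0.02333760501576729
F tan -14.136941659661874 rad -6.543886286117775 ax 0.9042213721807841
```

View pics/s_now.png

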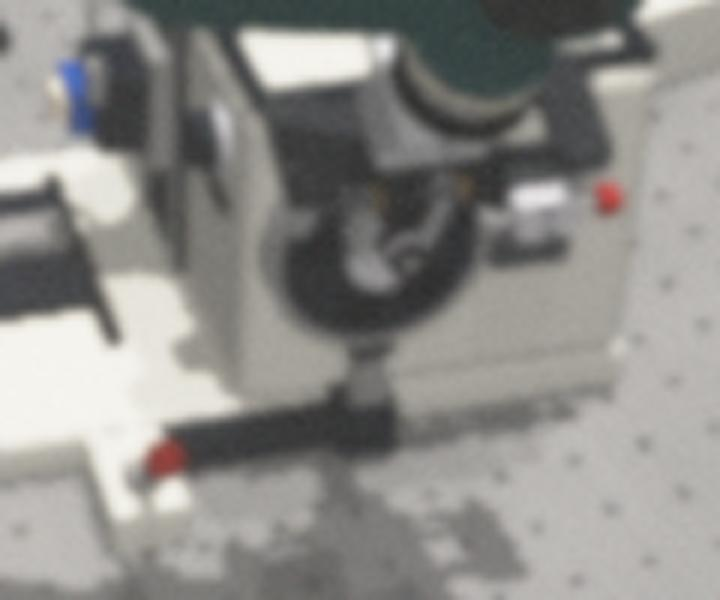

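Call:
step_arm(
  increments="-.04 .1 .06 0 0 0;0 .1 0 0 0 0;0 0 0 0 0 0",
)

```text
time: 16.95
tool_pos: [0.589, -0.0531, 0.2024]
ee_rot: [3.137, -0.502, 1.49]
wrist_force: [-6.0, 2.3, -8.7]
width: 0.0232
```

```bash
python3 st.py;python3 kn.py
```

```text
t 16.95 theta 6.106553495855847 r 0.054688674705197386 ax 0.0008550579184638546 tilt [ 0.001 -0.002  0.006] w 0.023216807665210438
F tan -7.597295995008281 rad -7.47306214697518 ax 1.7422658053171662
side [356.03  202.258 999.   ] was 356.0 202.3; scene [ 249.938  262.702 1091.   ] was 249.92 262.68
brake [ 282.246  245.971 1110.   ]
```

Call:
step_arm(
  increments="0 .1 0 0 0 0;0 .1 0 0 0 0;0 0 0 0 0 0",
)

```text
time: 17.35
tool_pos: [0.591, -0.0533, 0.2027]
ee_rot: [3.137, -0.502, 1.49]
wrist_force: [-5.7, 2.1, -7.7]
width: 0.0233
```

```bash
python3 st.py;python3 kn.py
```

```text
t 17.35 theta 6.143666844774432 r 0.054722677682446284 ax 0.0008590512413452111 tilt [ 0.001 -0.002  0.006] w 0.023317017061851627
F tan -6.846931065385155 rad -6.841144871603904 ax 1.5802541465742328
side [355.948 202.269 990.   ] was 356.0 202.3; scene [ 249.974  262.528 1049.   ] was 249.92 262.68
brake [ 282.26  245.97 1092.  ]
```

Call:
step_arm(
  increments="0 .1 0 0 0 0;0 .1 0 0 0 0;0 .1 0 0 0 0;0 0 0 0 0 0",
)

```text
time: 17.85
tool_pos: [0.5955, -0.0537, 0.2031]
ee_rot: [3.132, -0.502, 1.491]
wrist_force: [-4.2, 1.7, -1.7]
width: 0.0236
```

```bash
python3 st.py;python3 kn.py
```

```text
t 17.85 theta 6.2259597620210565 r 0.05466644637207753 ax 0.0008305723001321532 tilt [ 0.005 -0.002  0.007] w 0.023564695866052483
F tan -4.417303649181845 rad -1.4057340332450474 ax 1.3058045864394852
side [354.375 202.852 838.   ] was 356.0 202.3; scene [250.376 261.067 721.   ] was 249.92 262.68
brake [ 282.25  245.96 1100.  ]
```

Call:
step_arm(
  increments="0 .1 0 0 0 0;0 0 0 0 0 0",
)

```text
time: 18.15
tool_pos: [0.5963, -0.0537, 0.203]
ee_rot: [3.133, -0.502, 1.491]
wrist_force: [-4.4, 1.5, 6.5]
width: 0.0233
```

```bash
python3 st.py;python3 kn.py
```

```text
t 18.15 theta 6.240146900892633 r 0.05455768283343825 ax 0.0008514340469584624 tilt [ 0.005 -0.002  0.007] w 0.023315030829838334
F tan -4.2840295481717465 rad 6.678265763089818 ax 1.1373238154109966
side [354.356 202.843 839.   ] was 356.0 202.3; scene [250.404 261.046 710.   ] was 249.92 262.68
brake [ 282.248  245.976 1103.   ]
```

Call:
step_arm(
  increments="0.03 .1 -.06 0 0 0;0 0 0 0 0 0",
)

```text
time: 18.45
tool_pos: [0.5971, -0.0538, 0.2031]
ee_rot: [3.134, -0.502, 1.49]
wrist_force: [-4.3, 0.6, 6.7]
width: 0.0228
```

```bash
python3 st.py
```

```text
t 18.45 theta 6.255202965304541 r 0.05458375890083245 ax 0.0008751524941611822 tilt [ 0.004 -0.002  0.007] w 0.022838221062736065
F tan -4.187975083392983 rad 6.78528626785302 ax 0.2624125598434987
```

Call:
step_arm(
  increments="0 .1 0 0 0 0;0 0 0 0 0 0",
)

```text
time: 18.65
tool_pos: [0.5977, -0.0539, 0.2031]
ee_rot: [3.135, -0.502, 1.49]
wrist_force: [-5.5, 0.1, 6.6]
width: 0.0231
```

```bash
python3 st.py
```

```text
t 18.65 theta 6.267078303282669 r 0.05461316911912151 ax 0.0008532095643732927 tilt [ 0.003 -0.002  0.007] w 0.02305345189163639
F tan -5.38876120404518 rad 6.715329922195635 ax -0.3783884255887907
```

Call:
step_arm(
  increments="0 .1 0 0 0 0;0 0 0 0 0 0",
)

```text
time: 18.85
tool_pos: [0.5978, -0.0539, 0.2031]
ee_rot: [3.137, -0.502, 1.49]
wrist_force: [-8.6, 0.4, 6.8]
width: 0.0236
```

```bash
python3 st.py
```

```text
t 18.85 theta 6.2685136870897304 r 0.05461288279083421 ax 0.0008539714022066316 tilt [ 0.001 -0.002  0.006] w 0.02364728166315269
F tan -8.483277579530535 rad 6.8887166345127575 ax -0.3226583780064763
```

Hard stop: position static, +3 N per mm. Continue.

Call:
step_arm(
  increments="0 .1 0 0 0 0;0 .1 0 0 0 0;0 0 0 0 0 0",
)

```text
time: 19.15
tool_pos: [0.5978, -0.0539, 0.2031]
ee_rot: [-3.141, -0.503, 1.489]
wrist_force: [-12.3, 0.1, 7.9]
width: 0.0235
```

```bash
python3 st.py
```

```text
t 19.15 theta 6.271112229150406 r 0.054578276340974986 ax 0.0008683105007623721 tilt [-0.004 -0.003  0.006] w 0.023544143697344783
F tan -12.187556416165865 rad 8.028169563974567 ax -0.9758587786980305
```

Call:
step_arm(
  increments="0 .1 0 0 0 0;0 .1 0 0 0 0;0 0 0 0 0 0;0 0 0 0 0 0",
)

```text
time: 19.55
tool_pos: [0.5979, -0.0539, 0.2031]
ee_rot: [-3.136, -0.503, 1.488]
wrist_force: [-19.2, -0.2, 10.1]
width: 0.0234
```

```bash
python3 st.py
```

```text
t 19.55 theta 6.273595392347163 r 0.054560942340082394 ax 0.0008673197502153776 tilt [-0.008 -0.003  0.005] w 0.02338329111121035
F tan -18.999256868463128 rad 10.245343032071753 ax -1.903379876962035
```

Call:
step_arm(
  increments="0 0 0 0 0 0;0 0 0 0 0 0;0 0 0 0 0 0",
)

```text
time: 19.85
tool_pos: [0.5979, -0.0538, 0.2031]
ee_rot: [-3.136, -0.503, 1.488]
wrist_force: [-18.7, -0.0, 10.3]
width: 0.023
```

```bash
python3 st.py; python3 kn.py
```

```text
t 19.85 theta 6.2737124847221235 r 0.054548145568924886 ax 0.0008836120905287058 tilt [-0.008 -0.003  0.005] w 0.022977023869882474
F tan -18.525642966156177 rad 10.43774965885254 ax -1.6651926835926498
side [354.269 203.062 724.   ] was 356.0 202.3; scene [250.371 261.069 715.   ] was 249.92 262.68
brake [ 282.255  245.969 1105.   ]
```

Call:
step_arm(
  increments="0 -.15 0 0 0 0;.05 -.15 -.09 0 0 0;.05 -.1 -.09 0 0 0;0 0 0 0 0 0",
)

```text
time: 20.35
tool_pos: [0.5978, -0.0539, 0.2032]
ee_rot: [3.139, -0.502, 1.488]
wrist_force: [-6.5, 1.3, 1.1]
width: 0.0231
```

```bash
python3 st.py
```

```text
t 20.35 theta 6.269037966392197 r 0.05465077505040796 ax 0.0008481332819596586 tilt [-0.    -0.002  0.005] w 0.02312108916619417
F tan -6.611269989100911 rad 1.20681702733224 ax 0.7059183536039202
```

Release and retreat along the tool axis.

Call:
step_arm(
  increments="0 -.1 0 0 0 0;0 0 0 0 0 0;0 0 0 0 0 0;0 0 0 0 0 0;0 0 0 0 0 0",
  claw=-0.4,
)

```text
time: 20.85
tool_pos: [0.5973, -0.0543, 0.2004]
ee_rot: [3.141, -0.501, 1.486]
wrist_force: [-1.1, -0.3, -0.3]
width: 0.0601
```

Call:
step_arm(
  increments="0 0 -2 0 0 0;0 0 -4 0 0 0;0 0 -4 0 0 0;0 0 -4 0 0 0;0 0 -4 0 0 0",
)

```text
time: 21.35
tool_pos: [0.5895, -0.1409, 0.3595]
ee_rot: [3.142, -0.501, 1.486]
wrist_force: [1.0, 0.2, 0.3]
width: 0.0657
```

```bash
python3 kn.py; python3 - <<'E'
from h import *
o=get_obs();k=np.array([.446,-.071,.095])
im=snapshot("wrist")
print(o["time"],o["tool_pos"],o["wrist_force"],delta(k-.03*M[:,0]-.008*M[:,2],o=o))
for c,a in red(im):print(c,a,wplane(c,.0955,o))
E
```

```text
side [354.255 202.634 973.   ] was 356.0 202.3; scene [250.409 261.037 699.   ] was 249.92 262.68
brake [ 282.265  245.618 2181.   ]
21.45 [ 0.59  -0.143  0.363] [ 0.401  0.566 -0.153] (array([-10.7  , -15.024,  27.463]), array([0.008, 0.003, 0.005]))
[515.097 124.805] 517 [1.096 0.085 0.096]
[382.15  160.464] 140 [0.774 0.015 0.096]
[174.949 230.556] 196 [ 0.446 -0.07   0.096]
```

Call:
step_arm(
  increments="-2.1 -3 0 0 0 0;-2.1 -3 0 0 0 0;-2.1 -3 0 0 0 0;-2.2 -3 0 0 0 0;-2.2 -3 0 0 0 0",
  claw=1,
)

```text
time: 22.0
tool_pos: [0.4307, -0.2204, 0.3043]
ee_rot: [-3.139, -0.504, 1.485]
wrist_force: [0.2, -0.7, -0.1]
width: 0.0293
```

Call:
step_arm(
  increments="0 0 3 0 0 0;0 0 3 0 0 0;0 0 3 0 0 0;0 0 3 0 0 0;0 0 3 0 0 0",
)

```text
time: 22.5
tool_pos: [0.4373, -0.1473, 0.1722]
ee_rot: [-3.138, -0.503, 1.485]
wrist_force: [-0.0, -0.7, -0.1]
width: 0.0004
```

Call:
step_arm(
  increments="0 0 3 0 0 0;0 0 0 0 0 0;0 0 0 0 0 0;0 0 0 0 0 0",
)

```text
time: 22.9
tool_pos: [0.44, -0.1356, 0.1499]
ee_rot: [3.14, -0.5, 1.486]
wrist_force: [-0.4, 0.8, -0.1]
width: 0.0003
```

```bash
python3 - <<'E'
from h import *
o=get_obs();k=np.array([.446,-.070,.096])
im=snapshot("wrist")
print(o["time"],o["tool_pos"],o["wrist_force"],o["width"],delta(k-.03*M[:,0]-.008*M[:,2],o=o))
for c,a in red(im):print(c,a,wplane(c,.0955,o))
E
```

```text
22.9 [ 0.44  -0.136  0.15 ] [-0.45   0.85  -0.054] 0.00033680043319829023 (array([0.193, 0.023, 8.966]), array([-0.   , -0.   ,  0.003]))
[278.691 182.954] 702 [ 0.446 -0.07   0.096]
```

Call:
step_arm(
  increments="0 0 3 0 0 0;0 0 3 0 0 0;0 0 3 0 0 0;.3 0 0 0 0 0;0 0 0 0 0 0",
)

```text
time: 23.45
tool_pos: [0.444, -0.0898, 0.0727]
ee_rot: [3.14, -0.501, 1.487]
wrist_force: [0.0, 0.0, 0.4]
width: 0.0004
```

```bash
python3 - <<'E'
from h import *
o=get_obs();k=np.array([.446,-.070,.096])
print(o["time"],o["wrist_force"],delta(k-.03*M[:,0]-.008*M[:,2],o=o))
def kk(b): return .075*(np.sin(.25-b)*YM+np.cos(.25-b)*ZM)
bs=np.linspace(1,0,11)
for a,b in zip(bs,bs[1:]): print(round(b,2),M.T@(kk(b)-kk(a))*100)
E
```

```text
23.45 [0.047 0.006 0.42 ] (array([-0.14 ,  0.026, -0.01 ]), array([-0.   , -0.001,  0.003]))
0.9 [ 0.735 -0.    -0.149]
0.8 [ 0.746  0.    -0.075]
0.7 [ 0.75 -0.    0.  ]
0.6 [ 0.746 -0.     0.075]
0.5 [ 0.735 -0.     0.149]
0.4 [ 0.716 -0.     0.222]
0.3 [ 0.691 -0.     0.292]
0.2 [ 0.658 -0.     0.359]
0.1 [ 0.619 -0.     0.423]
0.0 [ 0.573 -0.     0.483]
```

Call:
step_arm(
  increments=".7 0 0 0 0 0;.73 0 -.15 0 0 0;.75 0 -.08 0 0 0;.75 0 0 0 0 0;.75 0 .05 0 0 0",
)

```text
time: 23.95
tool_pos: [0.4479, -0.0611, 0.0932]
ee_rot: [3.136, -0.494, 1.486]
wrist_force: [-1.1, -5.6, 1.1]
width: 0.0004
```

Call:
step_arm(
  increments=".74 0 .1 0 0 0;.72 0 .15 0 0 0;.69 0 .22 0 0 0;.66 0 .28 0 0 0;0 0 0 0 0 0",
)

```text
time: 24.45
tool_pos: [0.4502, -0.0314, 0.0999]
ee_rot: [3.136, -0.497, 1.488]
wrist_force: [0.6, -3.2, 0.6]
width: 0.0005
```

```bash
python3 - <<'E'
from h import *
o=get_obs()
print(o["time"],o["tool_pos"],o["wrist_force"]);g=gp(o)
print(g, (M.T@(g-KNOB))*100)
E
python3 kn.py
```

```text
24.45 [ 0.45  -0.031  0.1  ] [ 0.614 -3.211  0.645]
[ 0.449 -0.04   0.116] [-2.723  0.121 -1.766]
side [354.252 202.639 892.   ] was 356.0 202.3; scene [250.413 261.043 668.   ] was 249.92 262.68
brake [nan nan  0.]kn.py:5: RuntimeWarning: invalid value encountered in scalar divide
  return np.array([(w*np.arange(x0,x1)).sum()/w.sum(),(w*np.arange(y0,y1)[:,None]).sum()/w.sum(),w.sum()])
```

Call:
step_arm(
  increments=".62 0 .38 0 0 0;.58 0 .42 0 0 0;.4 0 .3 0 0 0;0 0 0 0 0 0",
)

```text
time: 24.95
tool_pos: [0.451, -0.0157, 0.0959]
ee_rot: [3.138, -0.489, 1.485]
wrist_force: [-1.9, -15.5, 2.3]
width: 0.0003
```

```bash
python3 - <<'E'
from h import *
o=get_obs()
print(o["time"],o["tool_pos"],o["wrist_force"]);g=gp(o)
print(g, (M.T@(g-KNOB))*100)
E
```

```text
24.95 [ 0.451 -0.016  0.096] [ -1.876 -15.469   2.284]
[ 0.45  -0.025  0.113] [-1.523  0.066 -0.662]
```

Call:
step_arm(
  increments="-1 0 0 0 0 0;-1 0 -1 0 0 0;0 0 -4 0 0 0;0 0 -4 0 0 0;0 0 -4 0 0 0",
)

```text
time: 25.45
tool_pos: [0.4425, -0.0905, 0.2012]
ee_rot: [-3.139, -0.504, 1.485]
wrist_force: [0.2, -0.1, 0.1]
width: 0.0004
```

Call:
step_arm(
  increments="0 0 -4 0 0 0;0 -2 -4 0 0 0;0 0 0 0 0 0;0 0 0 0 0 0;0 0 0 0 0 0",
)

```text
time: 25.95
tool_pos: [0.4197, -0.1263, 0.2688]
ee_rot: [-3.138, -0.504, 1.484]
wrist_force: [0.6, -0.2, 0.3]
width: 0.0004
```

```bash
python3 - <<'E'
from h import *
o=get_obs()
im=snapshot("wrist");print(o["time"],o["tool_pos"],o["wrist_force"])
for c,a in red(im):print(c,a,wplane(c,.1127,o))
s=snapshot("side");a=s[170:270,255:375]
cv2.imwrite("pics/fin.png",cv2.resize(s[120:400,220:420],None,fx=2.1,fy=2.1,interpolation=cv2.INTER_CUBIC)[:,:,::-1])
E
python3 kn.py
```

```text
25.95 [ 0.42  -0.126  0.269] [ 0.632 -0.182  0.266]
[528.763 143.886] 114 [0.814 0.012 0.113]
[296.686 159.115] 331 [ 0.452 -0.     0.113]
side [354.266 202.643 920.   ] was 356.0 202.3; scene [250.402 261.078 679.   ] was 249.92 262.68
brake [ 277.15   229.325 1693.   ]
```

View pics/fin.png

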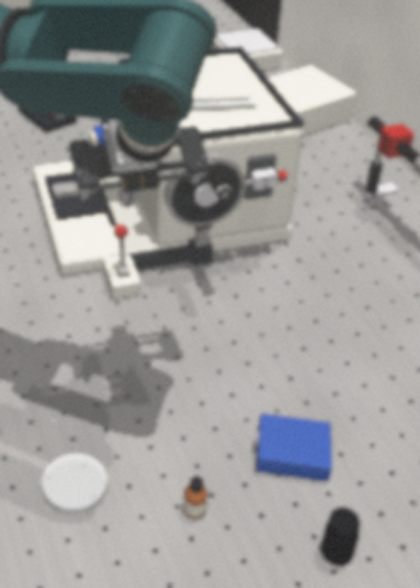

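```bash
python3 -c "
from bench import *
print(close_job())"
```

```text
the job is handed in; nothing more can be done
None
```

I gave the microtome its one dry stroke and handed the job in at about 26 s of the 72 s allowed. The hand-in reports no verdict, so what follows is from my own measurements.

**Brake off:** I pulled the lever out by its knob, but my grip slid on the ball. The camera put the lever at only 0.8 to 0.9 rad. I pushed it the rest of the way with closed fingers until it met the stop at about 13 N.

**The turn:** I held the handle in one grip from 0.51 rad round to about 6.27 rad.
- Near 6.03 rad the wheel stuck, and the handle force rose to about 14 N, above the 7 N expected. The catch knob had not moved, so I went on. The wheel came free at once and jumped about 4 mm.
- Near the top, the catch knob moved in by about 1.7 px in both cameras, which fits a full drop.

**Against the catch:** The handle stopped moving and I held it at about 19 N for more than 0.3 s. I estimate 11 to 15 N between the wheel and the catch. I could not measure that force directly.

**Brake on:** I pushed the lever to its inner stop at about 15 N and backed off.

**Last checks:**
- The catch knob was still in its dropped position.
- The brake knob was about 9 mm further in than at the start, so the lever is on, at about 0 rad.
- The wrist force was under 1 N and the gripper was clear of everything.
- The slide box, oil bottle, can and dish looked untouched in the last picture. The arm hid part of the view, so I did not check the cassettes or the blade holder at the end.

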